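# Close the glue pot and set the finishes out on the board

### The arm

A 6-joint arm with a two-finger parallel gripper is mounted at the origin on the work surface. World frame = base frame: x ahead of the robot, y to its left, z up, the work surface at z = 0. Lengths are in mm, angles in rad, forces in N, time in s.
With the tool pointing down it reaches from about 275 to 825 mm from the base axis. Payload 5.2 kg.
Tool frame: the origin (TCP) lies between the finger pads; the fingertips stand ctrl.finger_overhang ahead of it and the grasp point (between the pads) lies 3 mm ahead of it (ctrl.finger_overhang is the distance from the TCP to the fingertips, in mm); z points along the fingers, y is the line along which they close (so a half turn about z gives the same grasp; the last joint's range is limited). The gripper opens to 93 mm and grips with 3 to 60 N. Pads are 15 mm wide; open, the fingers measure 128 mm over their backs; the gripper's body (75 mm by 188 mm) begins 65 mm behind the grasp point.
Start: joints at [-1.545, 0.259, 1.535, -0, 1.348, -0.203], TCP at [124.766, -535.666, 240.653] pointing down, gripper open.
Joint ranges: [-3.14, 3.14], [-0.91, 2.08], [0.19, 2.58], [-1.22, 4.36], [0.22, 2.71], [-3.12, 3.12]. Speed limits (rad/s): [2.57, 2.57, 3.14, 3.14, 3.14, 3.14].

### API

Orientations are given as a unit quaternion [x, y, z, w].
In Python, from workcell import ctrl gives the robot as it stands.
- The arm moves only by the shell command python3 -m handwheel 'ROWS' [OPENING]. ROWS is a JSON object of lists of equal length, an entry for each row: "translation": the shift along the tool's x, y, z in mm, a list of three; "delta_rot": the turn, a rotation vector about the tool's x, y, z in degrees, a list of three. A call has 1 to 20 rows; each row is the pose to reach, as a shift and turn from the pose commanded when the call began, along the tool's axes at that moment; what a row does not reach only later rows make up. A row lasts 1/10 s, in which the tool goes at most 50 mm and 8.59 degrees, less where a joint would pass 70% of its speed; a pose out of reach is approached as far as the arm can. A call with a gripper value outside its range is refused whole. OPENING is the closure, from -1 (fully open) to 1 (shut), set as the call begins (- or left out, the last holds). The fingers move at their own pace and stop on an object; the grip force is fixed at half the most. Time passes only in rows, so rows that repeat a pose let the fingers close. It gives the time, the measured TCP pose, the force, the opening and the grip force at its end, in the units of the state.
- ctrl.state(): the state, without advancing time (a new reading comes with each control period).
- ctrl.read_camera(name): name is "side" or "top" or "wrist"; returns the picture (384x512x3 uint8, red, green, blue); there is no depth.
- ctrl.get_calibration(name): a dict with "fx", "fy", "cx", "cy" (pixels), "dist_coeffs" ([k1, k2, p1, p2, k3] as OpenCV has them; the pictures are not rectified), "camera_from_world" (4x4, takes a point from world to camera coordinates). Camera axes: x right, y down, z forward; pixel columns grow to the right and rows downward; lengths in mm; the calibration is good to about 2 mm. A picture is of the moment at which its call begins: read the wrist's pose just before it. get_calibration takes no time and is no camera call; for the wrist camera it gives the pose at the moment of the call.
- ctrl.hand_in(): hands the job in; it is judged then, once.
Trained networks look in the newest picture that a camera, given by its name, has taken for a name from the list of things; names that differ only in an ending like _2 or _b are one class to them, and where a whole thing is asked for, a point or a joint stands for the part that bears it (a point fixed in the world has none). Each returns a list of dicts, best first, with "score" (0 to 1); they miss things now and then, are a little off and sometimes report something else, mostly with a low value. They report only what shows in the picture. A call takes as long as a camera call. They do not tell look-alikes from the thing itself.
- ctrl.masks_of(target, camera): "mask" (384x512 bool, what is visible of it) and "at" ([column, row] in pixels, amid what is visible of it).
The state is a dict: "clock": time; "q": joint angles; "dq": joint speeds; "joint_torque": joint torques, N m; "position": TCP position; "ee_rot": TCP orientation; "force": force on the tool from outside, world axes, zero at the start; "moment": the same for the moment, N m; "finger_gap": opening from 0.0 (shut) to 1.0 (fully open); "finger_force": force on a finger pad.
Only numpy, scipy, OpenCV 4.12 (cv2) and the standard library are available. Lean on these libraries where they do the work, as an engineer would, in place of code of your own. Each camera call takes 0.05 s, during which the arm holds its last target. There are 200 camera calls.

### The job

Close up the instrument maker's glue corner: put the lid on the open steel glue pot and press it down firmly from above until it sits level on the rim, before the pot is lifted; then stand the lidded pot upright on the flat plywood board. Stand every small white-capped jar from the bench and every slim amber bottle from the little wooden stand upright on the board too, each with its whole foot on it; draw the bottles straight up, since the stand is light and must stay on its feet. Leave the tape roll, the spray can and the big red-lidded jar where they are.

Things in the scene. Friction and masses are not known exactly. Their poses are not given: they have to be found in the camera images.
- board: flat plywood board fixed to the bench, 210 mm (its x) by 300 mm (its y), 12 mm thick, no rim; origin at the centre of its underside, z up
- stand: light free-standing open wooden stand (90 g), 170 mm long (its x), 60 mm wide (its y), 38 mm tall, loose on the bench, with three square wells 31 mm wide in a row along its x at -52, 0 and +52 mm; a well's floor is 6 mm above the bench; origin at the centre of its underside, z up. Wells may be empty
- bottle_1_mid (a point): slim amber glass bottle with a black cap, 28 mm diameter up to 85 mm, narrowing to a 19 mm cap, 115 mm tall, about 60 g; starts upright in one of the three wells of the stand, its foot 6 mm above the bench and its upper 77 mm sticking out of the stand's top. This point is its centre, half-way up (57.5 mm above its foot), z along its axis towards the cap. May be absent
- bottle_2_mid (a point): slim amber glass bottle with a black cap, 28 mm diameter up to 85 mm, narrowing to a 19 mm cap, 115 mm tall, about 60 g; starts upright in one of the three wells of the stand, its foot 6 mm above the bench and its upper 77 mm sticking out of the stand's top. This point is its centre, half-way up (57.5 mm above its foot), z along its axis towards the cap. May be absent
- bottle_3_mid (a point): slim amber glass bottle with a black cap, 28 mm diameter up to 85 mm, narrowing to a 19 mm cap, 115 mm tall, about 60 g; starts upright in one of the three wells of the stand, its foot 6 mm above the bench and its upper 77 mm sticking out of the stand's top. This point is its centre, half-way up (57.5 mm above its foot), z along its axis towards the cap. May be absent
- jar_a_mid (a point): squat round glass jar with a white screwed-on cap, 52 mm diameter up to 48 mm, cap 49 mm diameter, 62 mm tall, about 160 g, standing on the bench. This point is its centre, half-way up (31 mm above its foot), z upwards along its axis. May be absent
- jar_b_mid (a point): squat round glass jar with a white screwed-on cap, 52 mm diameter up to 48 mm, cap 49 mm diameter, 62 mm tall, about 160 g, standing on the bench. This point is its centre, half-way up (31 mm above its foot), z upwards along its axis. May be absent
- pot_mid (a point): open round steel glue pot, 56 mm outer diameter, 46 mm inner diameter (5 mm wall), 75 mm tall, about 250 g, loose, standing on the bench. This point is its centre, half-way up (37.5 mm above its foot), z upwards along its axis
- pot_rim (a point): open round steel glue pot, 56 mm outer diameter, 46 mm inner diameter (5 mm wall), 75 mm tall, about 250 g, loose, standing on the bench. This point is the centre of its mouth, level with the rim's top (75 mm above its foot), z upwards along its axis
- lid_knob (a point): loose dark-steel pot lid (50 g), lying knob-up on the bench at the start; on top a wooden knob 20 mm diameter, 36 mm tall, its top 49 mm above the lid's lowest face. This point is inside the knob, 37 mm above the lid's lowest face, 29 mm above the flange's underside and 12 mm below the knob's top, z up the axis
- lid_flange (a point): the same lid: below, a plug 41.4 mm diameter, 8 mm deep (lowest 6 mm tapering in to 33 mm) that drops into the pot's mouth; above it a flange 53 mm diameter, 5 mm thick that rests on the rim when seated. This point is the centre of the flange's underside (8 mm above the lid's lowest face), which meets pot_rim when seated, z up the axis
- bench_dog: low round brass bench stop fixed in the bench, 20 mm diameter, 8 mm tall, among the jars; origin at its underside
- tape_roll: bystander: roll of masking tape lying flat, 96 mm diameter, 25 mm tall; origin at the centre of its underside
- spray_can: bystander: black spray can, 52 mm diameter, 170 mm tall; origin at the centre of its underside
- big_jar: bystander: big glass jar with a red lid, 90 mm diameter, 120 mm tall; origin at the centre of its underside
Mind the look-alikes: they are no part of the job. Leave any pink or purple look-alike of the part that bears jar_a_mid alone.

How it is judged (in metres and radians):
On the way:
1. The lid sits level on the pot's rim and is pressed down onto it (over 4 N for 0.2 s) (horizontal distance between lid_flange and pot_rim below 0.006 m and z of lid_flange in the frame of pot_rim between -0.004 and 0.0025 m and angle between the z axis of lid_flange and the z axis of pot_rim, either way round below 0.07 rad and contact force between lid and pot above 4 N), for 0.2 s.
At the end, for the whole second after the job is handed in: Lid seated on the pot: centre within 6 mm, flange within 2.5 mm of the rim, 4 degrees of level. Pot and all jars and bottles present upright (5 degrees), at rest, feet on the board (9 mm overhang forgiven for pot and jars, 5 mm for bottles). Stand upright on the bench (horizontal distance between lid_flange and pot_rim below 0.006 m and z of lid_flange in the frame of pot_rim between -0.004 and 0.0025 m and angle between the z axis of lid_flange and the z axis of pot_rim, either way round below 0.07 rad and x of pot_mid in the frame of board between -0.086 and 0.086 m and y of pot_mid in the frame of board between -0.131 and 0.131 m and z of pot_mid in the frame of board between 0.0445 and 0.0555 m and angle between each of pot_mid, jar_a_mid, jar_b_mid, bottle_1_mid, bottle_2_mid, bottle_3_mid's own z axis and vertical below 0.1 rad and linear speed of each of pot, jar_a, jar_b, bottle_1, bottle_2, bottle_3 below 0.03 m/s and x of jar_a_mid in the frame of board between -0.088 and 0.088 m and y of jar_a_mid in the frame of board between -0.133 and 0.133 m and z of jar_a_mid in the frame of board between 0.038 and 0.049 m and x of jar_b_mid in the frame of board between -0.088 and 0.088 m and y of jar_b_mid in the frame of board between -0.133 and 0.133 m and z of jar_b_mid in the frame of board between 0.038 and 0.049 m and x of bottle_1_mid in the frame of board between -0.096 and 0.096 m and y of bottle_1_mid in the frame of board between -0.141 and 0.141 m and z of bottle_1_mid in the frame of board between 0.0645 and 0.0755 m and x of bottle_2_mid in the frame of board between -0.096 and 0.096 m and y of bottle_2_mid in the frame of board between -0.141 and 0.141 m and z of bottle_2_mid in the frame of board between 0.0645 and 0.0755 m and x of bottle_3_mid in the frame of board between -0.096 and 0.096 m and y of bottle_3_mid in the frame of board between -0.141 and 0.141 m and z of bottle_3_mid in the frame of board between 0.0645 and 0.0755 m and angle between stand's own z axis and vertical below 0.06 rad and height (world z) of stand between -0.004 and 0.006 m); the robot touches nothing.
It fails at once if The pot is lifted more than 25 mm while its lid is not on (height (world z) of pot_mid above 0.0625 m and distance between lid_flange and pot_rim above 0.02 m).
It fails at once if The stand tips (over 17 degrees) (angle between stand's own z axis and vertical above 0.3 rad).
It fails at once if The roll of masking tape is moved more than 40 mm (distance of tape_roll from where it was at the start of the episode above 0.04 m).
It fails at once if The black spray can is moved more than 40 mm (distance of spray_can from where it was at the start of the episode above 0.04 m).
It fails at once if The big red-lidded jar is moved more than 40 mm (distance of big_jar from where it was at the start of the episode above 0.04 m).
Of bottle_1, bottle_2, bottle_3 only 2 to 3 are there at a start; the rules pass over those that are not, and their reading is None.
Of jar_a, jar_b only 1 to 2 are there at a start; the rules pass over those that are not, and their reading is None.
At some moment in a run one of jar_a, jar_b, pot may be knocked a few centimetres aside while the robot is not near it.
It also fails if it takes over 210 s, if anything falls off the work surface, if the arm or the gripper's body presses on something with over 40 N, if the wrist force passes 120 N, or if a joint passes its speed limit or range.

## Working session

There is one attempt and no reset: what is moved stays moved. The work goes in short steps, Python scripts to look and compute and a shell command to move; the robot and the scene stay as the last step left them, time stands still between calls to the robot, and variables do not carry over. Pictures are saved under pics/ and viewed, at most 14 in all, crops included, and the job is handed in when it is done.

```bash
mkdir -p pics; ls
cat > h.py <<'E'
import numpy as np, cv2
from workcell import ctrl
from scipy.spatial.transform import Rotation as R
def cal(n):
    c=ctrl.get_calibration(n); K=np.array([[c['fx'],0,c['cx']],[0,c['fy'],c['cy']],[0,0,1.]])
    return K,np.array(c['dist_coeffs'],float),np.array(c['camera_from_world'],float)
def ray(C,px):
    K,d,T=C; u=cv2.undistortPoints(np.array([[px]],float),K,d)[0,0]
    r=T[:3,:3].T@np.array([u[0],u[1],1]); o=-T[:3,:3].T@T[:3,3]; return o,r
def atz(C,px,z):
    o,r=ray(C,px); return o+r*(z-o[2])/r[2]
def proj(C,P):
    K,d,T=C; return cv2.projectPoints(np.atleast_2d(np.array(P,float)),cv2.Rodrigues(T[:3,:3])[0],T[:3,3],K,d)[0][:,0]
def save(n,img): cv2.imwrite('pics/'+n,img[:,:,::-1])
def st():
    s=ctrl.state(); print('t',round(s['clock'],2),'p',np.round(s['position'],1),'q',np.round(s['ee_rot'],4),'F',np.round(s['force'],1),'gap',round(s['finger_gap'],3),'ff',s['finger_force']); return s
def shift(target,s=None):
    """tool-frame shift (mm) from current measured pose to world target"""
    s=s or ctrl.state(); return R.from_quat(s['ee_rot']).inv().apply(np.array(target)-s['position'])
E
cat > a.py <<'E'
from h import *
st(); print(ctrl.finger_overhang)
for n in ['top','side','wrist']:
    C=cal(n); im=ctrl.read_camera(n); save(n+'0.png',im)
    print(n,'cam at',np.round(-C[2][:3,:3].T@C[2][:3,3]),'axis',np.round(C[2][2,:3],2))
    if n=='wrist': continue
    for t,z in [('board',12),('stand',38),('bottle_1_mid',80),('jar_a_mid',62),('pot_mid',75),('lid_knob',30),('bench_dog',8),('tape_roll',25),('spray_can',170),('big_jar',120)]:
        for d in ctrl.masks_of(t,n)[:5]:
            if d['score']>.2: print(n,t,round(d['score'],2),np.round(d['at']),d['mask'].sum(),np.round(atz(C,d['at'],z)[:2]))
E
python3 a.py
```

```text
pics
t 0.0 p [ 124.8 -535.1  239.8] q [ 9.935e-01  1.142e-01  1.000e-04 -9.000e-04] F [0.4 0.2 1.2] gap 1.001 ff 0.0
22.0
top cam at [412. -67. 935.] axis [ 0.16 -0.01 -0.99]
top board 0.59 [ 96. 205.] 13133 [535. 264.]
top stand 0.89 [383. 221.] 1838 [ 492. -355.]
top bottle_1_mid 0.66 [401. 242.] 304 [ 447. -376.]
top jar_a_mid 0.85 [266. 282.] 480 [ 368. -104.]
top jar_a_mid 0.79 [232. 242.] 480 [449. -34.]
top jar_a_mid 0.7 [175. 289.] 593 [358.  81.]
top jar_a_mid 0.66 [227. 296.] 550 [342. -24.]
top pot_mid 0.93 [225. 157.] 718 [625. -21.]
top lid_knob 0.79 [292. 239.] 488 [ 456. -160.]
top bench_dog 0.6 [258. 203.] 61 [538. -90.]
top bench_dog 0.48 [383. 225.] 1882 [ 487. -364.]
top tape_roll 0.83 [269.  92.] 658 [ 789. -117.]
top tape_roll 0.22 [402. 241.] 312 [ 451. -397.]
top spray_can 0.9 [174.  90.] 1269 [735.  71.]
top spray_can 0.57 [328.  93.] 2051 [ 726. -222.]
top big_jar 0.57 [331.  91.] 2065 [ 751. -238.]
side cam at [250. 632. 493.] axis [ 0.36 -0.8  -0.48]
side board 0.89 [199. 333.] 15265 [523. 284.]
side board 0.43 [346. 164.] 301 [ 474. -515.]
side stand 0.79 [327. 178.] 1006 [ 485. -325.]
side bottle_1_mid 0.82 [347. 166.] 310 [ 435. -342.]
side bottle_1_mid 0.71 [322. 213.] 315 [423. -60.]
side jar_a_mid 0.84 [348. 252.] 857 [342.  32.]
side jar_a_mid 0.75 [356. 223.] 450 [353. -79.]
side jar_a_mid 0.63 [331. 280.] 1073 [352. 125.]
side pot_mid 0.88 [233. 212.] 904 [606.   9.]
side pot_mid 0.49 [311. 166.] 307 [ 529. -308.]
side pot_mid 0.46 [204. 206.] 649 [681.  10.]
side lid_knob 0.73 [321. 215.] 301 [ 444. -134.]
side bench_dog 0.73 [320. 213.] 298 [ 460. -178.]
side bench_dog 0.42 [277. 223.] 38 [542. -89.]
side tape_roll 0.62 [203. 205.] 667 [736. -65.]
side spray_can 0.58 [155. 213.] 1899 [645. 209.]
side big_jar 0.79 [228. 168.] 1368 [ 681. -108.]
wrist cam at [ 204. -516.  385.] axis [-0.29 -0.07 -0.96]
```

View pics/top0.png

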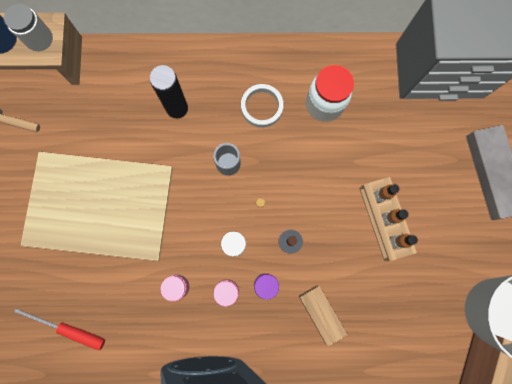

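View pics/side0.png

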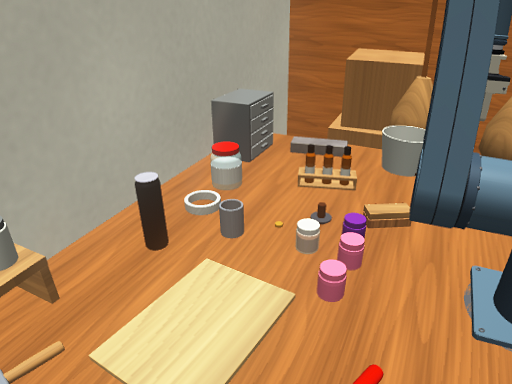

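The top view shows one white jar (233,244), two pink and one purple look-alike, the lid (291,241), the pot (227,158), the dog (261,202), three bottles (caps at 390,190 / 397,215 / 405,240) and the board (97,207). The side view agrees. Next I fit silhouettes to the masks.

```bash
cat >> h.py <<'E'
from scipy.optimize import minimize
a=np.linspace(0,2*np.pi,40)
def cyl(segs):   # [(dia,z)...]
    return np.vstack([np.c_[d/2*np.cos(a),d/2*np.sin(a),np.full(40,z)] for d,z in segs])
SH={'jar':[(52,0),(52,48),(49,48),(49,62)],'pot':[(56,0),(56,75)],'bottle':[(28,6),(28,91),(19,95),(19,121)],'lid':[(33,0),(53,8),(53,13)]}
def box(x,y,z): return np.array([[i*x/2,j*y/2,k*z] for i in(-1,1) for j in(-1,1) for k in(0,1)],float)
def fit(obs,pts,x0,yaw=False):
    """obs: list of (cal,mask)"""
    def cost(p):
        c=0
        Q=pts@R.from_euler('z',p[2] if yaw else 0).as_matrix().T+[p[0],p[1],0]
        for C,m in obs:
            h=cv2.convexHull((proj(C,Q)*16).astype(np.int32)); M=np.zeros(m.shape,np.uint8)
            cv2.fillConvexPoly(M,h,1,shift=4); M=M>0
            c+=1-(M&m).sum()/max(1,(M|m).sum())
        return c/len(obs)
    x0=np.array(x0,float); s=np.vstack([x0]+[x0+e for e in np.diag([12,12,.15][:len(x0)])])
    r=minimize(cost,x0,method='Nelder-Mead',options=dict(initial_simplex=s,xatol=.05,fatol=1e-4)); return r.x,r.fun
def masks(t,n,near,tol=25,sc=.2):
    return [d['mask'] for d in ctrl.masks_of(t,n) if d['score']>sc and np.hypot(*(np.array(d['at'])-near))<tol][:1]
E
cat > b.py <<'E'
from h import *
C=cal('top'); S=cal('side'); ctrl.read_camera('top'); ctrl.read_camera('side')
for nm,t,k,pt,ps,x0 in [('pot','pot_mid','pot',(227,158),(232,215),(620,-25)),('jar','jar_a_mid','jar',(233,244),(308,236),(449,-34))]:
    mt=masks(t,'top',pt); ms=masks(t,'side',ps,15)
    for lab,o in [('top',[(C,m) for m in mt]),('side',[(S,m) for m in ms])]:
        if o: print(nm,lab,fit(o,cyl(SH[k]),x0))
im=cv2.imread('pics/top0.png')
hsv=cv2.cvtColor(im,cv2.COLOR_BGR2HSV)
# lid: dark disk
mt=masks('lid_knob','top',(291,241)); print('lid',[fit([(C,m)],cyl(SH['lid']),(456,-160)) for m in mt])
mt=masks('board','top',(97,207)); print('board',[fit([(C,m)],box(210,300,12),(535,264,0),True) for m in mt])
ms=masks('board','side',(199,333)); print('board side',[fit([(S,m)],box(210,300,12),(535,264,0),True) for m in ms])
mt=masks('stand','top',(385,220)); print('stand',[(fit([(C,m)],box(170,60,38),(490,-360,0.2),True)) for m in mt])
for d in ctrl.masks_of('bottle_1_mid','top'): print('b',round(d['score'],2),d['at'])
# dark caps
g=im.max(2); n,l,s,c=cv2.connectedComponentsWithStats(((g<60)[170:270,360:425]).astype(np.uint8))
for i in range(1,n):
    if s[i,4]>15: print('cap',s[i,4],c[i]+[360,170],np.round(atz(C,c[i]+[360,170],108)[:2],1))
n,l,s,c=cv2.connectedComponentsWithStats(((g<75)[220:262,275:310]).astype(np.uint8))
for i in range(1,n):
    if s[i,4]>15: print('dark lid',s[i,4],c[i]+[275,220])
E
python3 b.py
python3 -c "
import cv2
im=cv2.imread('pics/top0.png');cv2.imwrite('pics/c0.png',cv2.resize(im[140:300,190:430],None,fx=3.3,fy=3.3,interpolation=cv2.INTER_CUBIC))"
```

```text
pot top (array([628.96856308, -22.59186554]), np.float64(0.07953063885267275))
pot side (array([630.1348877 , -25.08239746]), np.float64(0.06900212314225052))
jar top (array([447.20703125, -37.0234375 ]), np.float64(0.18949343339587243))
jar side (array([445.56828308, -36.65903473]), np.float64(0.1358173076923077))
lid [(array([ 453.34929657, -158.9090004 ]), np.float64(0.11904761904761907))]
board [(array([ 5.36893006e+02,  2.63750091e+02, -1.13459114e-01]), np.float64(0.020716893956330584))]
board side [(array([ 5.36682725e+02,  2.63868268e+02, -1.17101065e-01]), np.float64(0.03536772216547501))]
stand [(array([ 5.00791529e+02, -3.68352750e+02,  2.93734383e-01]), np.float64(0.28306595365418896))]
b 0.54 [399.5, 241.6]
cap 62 [392.4516129  189.22580645] [ 549.4 -355.4]
cap 73 [401.23287671 214.34246575] [ 499.1 -369.6]
cap 81 [410.37037037 239.65432099] [ 449.3 -384.3]
```

View pics/c0.png

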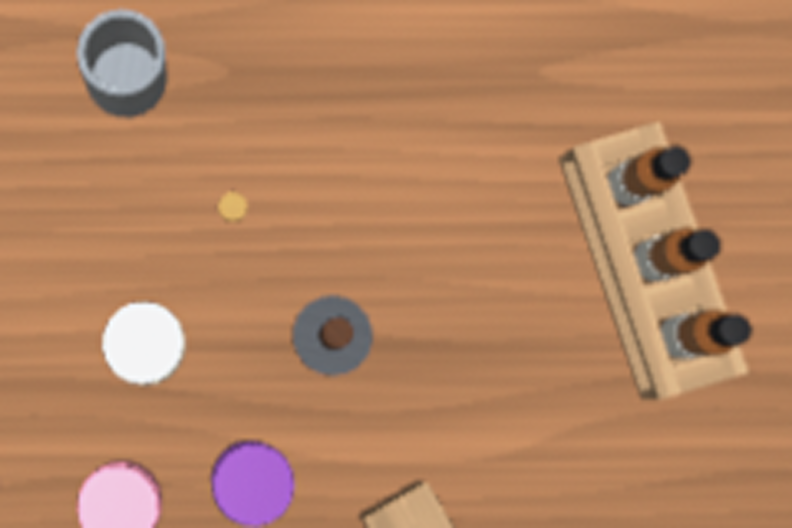

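The crop confirms this. Lid disc at (290.6,241.5), bottle caps 52 mm apart, and the bottle row yawed about 16°. Moving above the lid now.

```bash
cat > g.py <<'E'
from h import *; import sys
s=st(); x,y,z=map(float,sys.argv[1:4]); print('shift',np.round(shift((x,y,z),s),1))
if len(sys.argv)>4:  # desired yaw (deg) of the closing axis (mod 180)
    Y=R.from_quat(s['ee_rot']).as_matrix()[:,1]; cur=np.degrees(np.arctan2(Y[1],Y[0]))
    print('turn about tool z', round(-((float(sys.argv[4])-cur+90)%180-90),1))
E
python3 - <<'E'
from h import *
C=cal('top'); print(atz(C,(290.6,241.5),13))
E
python3 g.py 453 -159 200
```

```text
[ 452.08968389 -159.65114123   13.        ]
t 1.7 p [ 124.8 -535.7  240.6] q [ 0.9935  0.1142 -0.      0.    ] F [ 0.3  0.3 -0.5] gap 1.004 ff 0.0
shift [ 405.1 -292.4   40.6]
```

```bash
python3 -m handwheel '{"translation":[[405,-292,41],[405,-292,41],[405,-292,41],[405,-292,41],[405,-292,41],[405,-292,41],[405,-292,41],[405,-292,41],[405,-292,41],[405,-292,41],[405,-292,41],[405,-292,41],[405,-292,41],[405,-292,41],[405,-292,41],[405,-292,41]],"delta_rot":[[0,0,0],[0,0,0],[0,0,0],[0,0,0],[0,0,0],[0,0,0],[0,0,0],[0,0,0],[0,0,0],[0,0,0],[0,0,0],[0,0,0],[0,0,0],[0,0,0],[0,0,0],[0,0,0]]}' 0
cat > w.py <<'E'
from h import *; import sys
st(); C=cal('wrist'); im=ctrl.read_camera('wrist'); save(sys.argv[1],im)
for t in sys.argv[2:]:
    nm,k,z=t.split(':')
    for d in ctrl.masks_of(nm,'wrist')[:2]:
        P=atz(C,d['at'],float(z)); print(nm,round(d['score'],2),np.round(d['at']),d['mask'].sum(),np.round(P[:2],1))
        if k in SH and d['score']>.3: print('  fit',fit([(C,d['mask'])],cyl(SH[k]),P[:2]))
E
python3 w.py w1.png lid_knob:lid:13 lid_flange:lid:13
```

```text
clock: 3.3
position: [452.5, -160.5, 199.8]
ee_rot: [0.994, 0.113, 0.0, 0.0]
force: [0.9, -0.7, 0.1]
finger_gap: 0.503
finger_force: 0.0
t 3.3 p [ 452.5 -160.5  199.8] q [9.936e-01 1.131e-01 1.000e-04 1.000e-04] F [ 0.9 -0.7  0.1] gap 0.503 ff 0.0
lid_knob 0.96 [250. 170.] 1600 [ 451.8 -153.8]
  fit (array([ 452.42248697, -158.65509204]), np.float64(0.07993099482461186))
lid_knob 0.21 [478. 188.] 2120 [ 490.3 -415.6]
lid_flange 0.75 [212.  74.] 285 [542.8 -93.9]
  fit (array([522.17382847, -99.05516935]), np.float64(0.8663227016885553))
lid_flange 0.67 [254. 170.] 1605 [ 452.7 -158.1]
  fit (array([ 451.98649064, -158.03066829]), np.float64(0.08180778032036617))
```

View pics/w1.png

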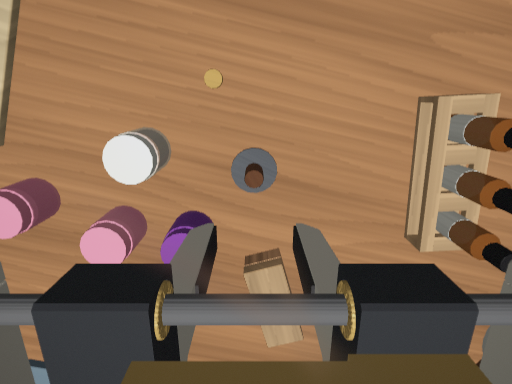

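The wrist view shows the lid at (254,170) with its knob upright, the white jar at (131,158) and the dog at (213,78). The lid is at (452.4,-158.8). Going down on the knob.

```bash
python3 -m handwheel '{"translation":[[0,-2,100],[0,-2,130],[0,-2,150],[0,-2,160],[0,-2,160],[0,-2,160]],"delta_rot":[[0,0,0],[0,0,0],[0,0,0],[0,0,0],[0,0,0],[0,0,0]]}' 0 && python3 -m handwheel '{"translation":[[0,0,0],[0,0,0],[0,0,0],[0,0,0],[0,0,0],[0,0,0],[0,0,0],[0,0,0]],"delta_rot":[[0,0,0],[0,0,0],[0,0,0],[0,0,0],[0,0,0],[0,0,0],[0,0,0],[0,0,0]]}' 1
```

```text
clock: 4.05
position: [453.9, -158.3, 41.4]
ee_rot: [0.993, 0.114, 0.001, 0.001]
force: [-0.2, -0.2, 0.8]
finger_gap: 0.501
finger_force: 0.0
clock: 4.85
position: [453.0, -157.8, 40.4]
ee_rot: [0.993, 0.114, 0.001, 0.0]
force: [-0.7, -0.0, 6.9]
finger_gap: 0.208
finger_force: 30.0
```

```bash
python3 -m handwheel '{"translation":[[0,0,-30],[0,0,-70],[0,0,-110],[0,0,-130],[0,0,-130]],"delta_rot":[[0,0,0],[0,0,0],[0,0,0],[0,0,0],[0,0,0]]}' && python3 g.py 580 -23 170
```

```text
clock: 5.35
position: [454.2, -158.4, 172.7]
ee_rot: [0.993, 0.114, 0.003, 0.002]
force: [-0.0, -1.2, -1.9]
finger_gap: 0.206
finger_force: 30.0
t 5.35 p [ 454.2 -158.4  172.7] q [0.9935 0.1142 0.0026 0.002 ] F [-0.  -1.2 -1.9] gap 0.206 ff 29.99991148710251
shift [ 153.2 -103.4    2.9]
```

```bash
python3 -m handwheel '{"translation":[[40,-27,0],[80,-54,0],[120,-81,0],[140,-95,0],[153,-103,0],[153,-103,0],[153,-103,0],[153,-103,0]],"delta_rot":[[0,0,0],[0,0,0],[0,0,0],[0,0,0],[0,0,0],[0,0,0],[0,0,0],[0,0,0]]}' && python3 w.py w2.png pot_mid:pot:75 pot_rim:pot:75
```

```text
clock: 6.15
position: [577.2, -23.5, 169.3]
ee_rot: [0.994, 0.114, -0.001, 0.0]
force: [0.2, -0.1, -0.3]
finger_gap: 0.21
finger_force: 30.0
t 6.15 p [577.2 -23.5 169.3] q [ 9.935e-01  1.135e-01 -7.000e-04  0.000e+00] F [ 0.2 -0.1 -0.3] gap 0.21 ff 29.999814927577972
pot_mid 0.75 [270. 132.] 3935 [631.9 -22.1]
  fit (array([629.26841757, -22.45152253]), np.float64(0.037209302325581395))
pot_mid 0.31 [ 57. 166.] 23835 [566.9 140.8]
  fit (array([600.49947681, 157.81159025]), np.float64(0.7103838892385148))
pot_rim 0.61 [266. 133.] 3935 [630.4 -19.2]
  fit (array([629.66036408, -22.35416036]), np.float64(0.037191093711768985))
```

View pics/w2.png

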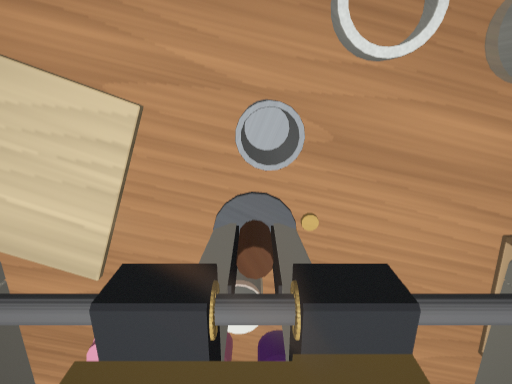

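The pot mouth is at (270,134) and the held lid's flange arc tops out at (256,193), spanning columns 215–297. Next I check the lid's offset in the grip.

Run:
```python
from h import *
s=ctrl.state(); M=R.from_quat(s['ee_rot']).as_matrix(); C=cal('wrist'); p=np.array(s['position'])
for ox in (-3,0,3):
    for oy in (-2,0,2):
        if ox and oy: continue
        Q=cyl([(53,8),(53,13)])+[p[0],p[1],p[2]-40.4]+M@[ox,oy,0]
        u=proj(C,Q); print(ox,oy,'toprow',u[:,1].min().round(1),'cols',u[:,0].min().round(1),u[:,0].max().round(1))
print(np.round(shift((629.4,-22.5,112)),1))
```

```text
-3 0 toprow 193.3 cols 214.5 298.5
0 -2 toprow 188.7 cols 211.1 295.5
0 0 toprow 188.7 cols 214.3 298.7
0 2 toprow 188.7 cols 217.5 301.9
3 0 toprow 184.0 cols 214.1 298.9
[50.6 10.7 57.8]
```

```bash
python3 -m handwheel '{"translation":[[35,8,0],[52,11,0],[52,11,0],[52,11,0],[52,11,20],[52,11,35],[52,11,45],[52,11,50],[52,11,50],[52,11,50]],"delta_rot":[[0,0,0],[0,0,0],[0,0,0],[0,0,0],[0,0,0],[0,0,0],[0,0,0],[0,0,0],[0,0,0],[0,0,0]]}' && python3 g.py 629.4 -22.5 107.4 && python3 -m handwheel '{"translation":[[0,0,2],[0,0,4],[0,0,6],[0,0,8],[0,0,9],[0,0,10],[0,0,10],[0,0,10]],"delta_rot":[[0,0,0],[0,0,0],[0,0,0],[0,0,0],[0,0,0],[0,0,0],[0,0,0],[0,0,0]]}'
```

```text
clock: 7.3
position: [631.5, -21.5, 120.3]
ee_rot: [0.993, 0.114, 0.0, 0.0]
force: [0.4, 0.5, -0.6]
finger_gap: 0.21
finger_force: 30.0
t 7.3 p [631.5 -21.5 120.3] q [9.935e-01 1.141e-01 4.000e-04 1.000e-04] F [ 0.4  0.5 -0.6] gap 0.21 ff 29.99996781349182
shift [-2.3  0.5 12.9]
clock: 8.1
position: [631.3, -21.5, 109.7]
ee_rot: [0.993, 0.114, -0.0, 0.0]
force: [-1.7, -0.9, 0.1]
finger_gap: 0.205
finger_force: 30.0
```

```bash
python3 -m handwheel '{"translation":[[0,0,1],[0,0,2],[0,0,3],[0,0,3],[0,0,3]],"delta_rot":[[0,0,0],[0,0,0],[0,0,0],[0,0,0],[0,0,0]]}'; python3 -m handwheel '{"translation":[[0,0,1],[0,0,2],[0,0,2],[0,0,2],[0,0,2]],"delta_rot":[[0,0,0],[0,0,0],[0,0,0],[0,0,0],[0,0,0]]}'
```

```text
clock: 8.6
position: [631.4, -21.8, 107.6]
ee_rot: [0.993, 0.114, 0.0, 0.0]
force: [-2.3, -2.2, 6.5]
finger_gap: 0.209
finger_force: 30.0
clock: 9.1
position: [631.7, -21.8, 107.5]
ee_rot: [0.993, 0.114, 0.001, 0.001]
force: [-6.1, -1.7, 16.3]
finger_gap: 0.207
finger_force: 30.0
```

```bash
python3 -m handwheel '{"translation":[[0,0,0],[0,0,0],[0,0,0],[0,0,0],[0,0,-2],[0,0,-2]],"delta_rot":[[0,0,0],[0,0,0],[0,0,0],[0,0,0],[0,0,0],[0,0,0]]}'; python3 -m handwheel '{"translation":[[0,0,0],[0,0,0],[0,0,0],[0,0,0],[0,0,-20],[0,0,-40],[0,0,-45],[0,0,-45]],"delta_rot":[[0,0,0],[0,0,0],[0,0,0],[0,0,0],[0,0,0],[0,0,0],[0,0,0],[0,0,0]]}' 0.2;  python3 -m handwheel '{"translation":[[0,0,0],[0,0,0],[0,0,0],[0,0,0],[0,0,0],[0,0,3],[0,0,6],[0,0,8]],"delta_rot":[[0,0,0],[0,0,0],[0,0,0],[0,0,0],[0,0,0],[0,0,0],[0,0,0],[0,0,0]]}' 1
```

```text
clock: 9.7
position: [631.5, -21.8, 107.5]
ee_rot: [0.993, 0.114, 0.0, 0.0]
force: [-2.6, -2.5, 7.1]
finger_gap: 0.212
finger_force: 30.0
clock: 10.5
position: [631.9, -21.4, 152.3]
ee_rot: [0.993, 0.114, 0.001, 0.0]
force: [-0.2, 0.2, -0.2]
finger_gap: 0.403
finger_force: 0.0
clock: 11.3
position: [631.1, -21.3, 143.2]
ee_rot: [0.993, 0.114, -0.0, -0.0]
force: [-0.2, -0.1, 0.4]
finger_gap: 0.007
finger_force: 0.0
```

```bash
python3 -m handwheel '{"translation":[[0,0,2],[0,0,4],[0,0,5],[0,0,6],[0,0,6],[0,0,6]],"delta_rot":[[0,0,0],[0,0,0],[0,0,0],[0,0,0],[0,0,0],[0,0,0]]}'; python3 -m handwheel '{"translation":[[0,0,1],[0,0,2],[0,0,2],[0,0,2],[0,0,2],[0,0,2]],"delta_rot":[[0,0,0],[0,0,0],[0,0,0],[0,0,0],[0,0,0],[0,0,0]]}'
```

```text
clock: 11.9
position: [631.4, -21.4, 138.3]
ee_rot: [0.993, 0.114, 0.0, 0.0]
force: [-2.0, 0.2, 5.5]
finger_gap: 0.003
finger_force: 2.7
clock: 12.5
position: [632.2, -21.5, 138.4]
ee_rot: [0.993, 0.114, 0.002, 0.001]
force: [-4.0, 0.8, 14.8]
finger_gap: 0.006
finger_force: 7.4
```

Pressed at 15 N with the knob top at z = 116, as expected when seated. Backing off to look.

```bash
python3 -m handwheel '{"translation":[[0,0,-20],[0,0,-40],[-25,-5,-60],[-50,-10,-60],[-50,-10,-60],[-50,-10,-60]],"delta_rot":[[0,0,0],[0,0,0],[0,0,0],[0,0,0],[0,0,0],[0,0,0]]}' -1; python3 w.py w3.png pot_mid:pot:75; python3 -c "
import cv2
from h import *
C=cal('side');im=ctrl.read_camera('side');save('s3.png',im)
cv2.imwrite('pics/s3c.png',cv2.resize(im[160:260,190:290,::-1],None,fx=5,fy=5,interpolation=cv2.INTER_CUBIC))"
```

```text
clock: 13.1
position: [580.5, -23.0, 195.7]
ee_rot: [0.993, 0.114, 0.0, 0.0]
force: [0.4, 0.3, 0.5]
finger_gap: 0.474
finger_force: 0.0
t 13.1 p [580.5 -23.  195.7] q [9.935e-01 1.140e-01 4.000e-04 1.000e-04] F [0.4 0.3 0.5] gap 0.474 ff 0.0
pot_mid 0.6 [300. 123.] 160 [646.6 -46.8]
  fit (array([628.74150988, -22.15114959]), np.float64(0.9519519519519519))
```

View pics/s3c.png

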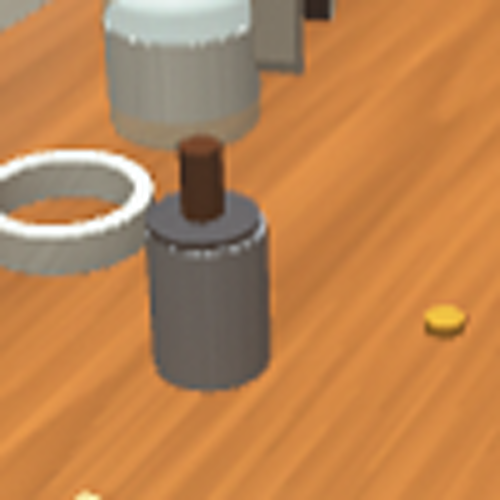

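The side crop shows the lid sitting level on the pot, with the knob at (200,180) and the flange flush with the rim. Grasping the pot.

```bash
python3 g.py 629.5 -22.2 61
```

```text
t 13.25 p [581.1 -23.1 195.2] q [ 0.9935  0.1142  0.     -0.    ] F [ 0.4 -0.3  0.1] gap 0.602 ff 0.0
shift [ 47.3  10.1 134.2]
```

```bash
python3 -m handwheel '{"translation":[[25,6,0],[47,10,0],[47,10,0],[47,10,0],[47,10,40],[47,10,80],[47,10,110],[47,10,125],[47,10,133],[47,10,133],[47,10,133]],"delta_rot":[[0,0,0],[0,0,0],[0,0,0],[0,0,0],[0,0,0],[0,0,0],[0,0,0],[0,0,0],[0,0,0],[0,0,0],[0,0,0]]}' -1; python3 -m handwheel '{"translation":[[0,0,0],[0,0,0],[0,0,0],[0,0,0],[0,0,0],[0,0,0],[0,0,0]],"delta_rot":[[0,0,0],[0,0,0],[0,0,0],[0,0,0],[0,0,0],[0,0,0],[0,0,0]]}' 1; python3 -m handwheel '{"translation":[[0,0,-15],[0,0,-35],[0,0,-60],[0,0,-80],[0,0,-80]],"delta_rot":[[0,0,0],[0,0,0],[0,0,0],[0,0,0],[0,0,0]]}'; python3 g.py 594.5 327.6 140
```

```text
clock: 14.35
position: [628.8, -22.2, 63.6]
ee_rot: [0.993, 0.114, 0.001, 0.0]
force: [0.1, 0.3, 0.1]
finger_gap: 1.003
finger_force: 0.0
clock: 15.05
position: [629.0, -22.6, 63.0]
ee_rot: [0.993, 0.114, 0.001, 0.0]
force: [1.4, -2.3, 0.9]
finger_gap: 0.592
finger_force: 30.0
clock: 15.55
position: [629.9, -21.9, 146.1]
ee_rot: [0.993, 0.114, 0.002, 0.001]
force: [0.5, -0.8, -3.3]
finger_gap: 0.592
finger_force: 30.0
t 15.55 p [629.9 -21.9 146.1] q [9.935e-01 1.142e-01 2.500e-03 5.000e-04] F [ 0.5 -0.8 -3.3] gap 0.592 ff 29.991919167805463
shift [  44.8 -348.5    5.7]
```

```bash
python3 -m handwheel '{"translation":[[0,-35,-20],[0,-75,-20],[5,-115,-20],[10,-155,-20],[20,-195,-20],[28,-235,-10],[35,-275,0],[42,-315,0],[45,-335,0],[45,-348,0],[45,-348,0],[45,-348,0],[45,-348,0]],"delta_rot":[[0,0,0],[0,0,0],[0,0,0],[0,0,0],[0,0,0],[0,0,0],[0,0,0],[0,0,0],[0,0,0],[0,0,0],[0,0,0],[0,0,0],[0,0,0]]}'; python3 g.py 594.5 327.6 77
```

```text
clock: 16.85
position: [593.8, 325.3, 142.7]
ee_rot: [0.994, 0.113, -0.0, 0.0]
force: [0.3, -0.9, -4.1]
finger_gap: 0.593
finger_force: 30.0
t 16.85 p [593.8 325.3 142.7] q [ 9.936e-01  1.133e-01 -0.000e+00  3.000e-04] F [ 0.3 -0.9 -4.1] gap 0.593 ff 29.99182582832873
shift [ 1.2 -2.1 65.7]
```

```bash
python3 -m handwheel '{"translation":[[0,0,20],[0,0,40],[0,0,52],[0,0,60],[0,0,64],[0,0,66],[0,0,67],[0,0,67]],"delta_rot":[[0,0,0],[0,0,0],[0,0,0],[0,0,0],[0,0,0],[0,0,0],[0,0,0],[0,0,0]]}'
```

```text
clock: 17.65
position: [593.6, 327.3, 76.2]
ee_rot: [0.993, 0.114, 0.0, -0.0]
force: [0.9, 0.5, -4.2]
finger_gap: 0.597
finger_force: 30.0
```

```bash
python3 -m handwheel '{"translation":[[0,0,1],[0,0,2],[0,0,2],[0,0,2]],"delta_rot":[[0,0,0],[0,0,0],[0,0,0],[0,0,0]]}'
```

```text
clock: 18.05
position: [593.8, 327.4, 75.0]
ee_rot: [0.993, 0.114, 0.001, -0.0]
force: [-1.8, -1.1, 6.4]
finger_gap: 0.591
finger_force: 30.0
```

```bash
python3 -m handwheel '{"translation":[[0,0,0],[0,0,0],[0,0,0],[0,0,0],[0,0,0],[0,0,-40],[0,0,-80],[0,0,-120],[0,0,-125],[0,0,-125]],"delta_rot":[[0,0,0],[0,0,0],[0,0,0],[0,0,0],[0,0,0],[0,0,0],[0,0,0],[0,0,0],[0,0,0],[0,0,0]]}' -1; python3 g.py 446 -37 200
```

```text
clock: 19.05
position: [594.1, 327.4, 200.6]
ee_rot: [0.993, 0.114, 0.002, -0.0]
force: [0.3, -0.5, -0.4]
finger_gap: 1.002
finger_force: 0.0
t 19.05 p [594.1 327.4 200.6] q [ 9.935e-01  1.142e-01  1.900e-03 -4.000e-04] F [ 0.3 -0.5 -0.4] gap 1.002 ff 0.0
shift [-226.9  321.3   -0.4]
```

```bash
python3 -m handwheel '{"translation":[[-227,321,0],[-227,321,0],[-227,321,0],[-227,321,0],[-227,321,0],[-227,321,0],[-227,321,0],[-227,321,0],[-227,321,0],[-227,321,0],[-227,321,0],[-227,321,0],[-227,321,0]],"delta_rot":[[0,0,0],[0,0,0],[0,0,0],[0,0,0],[0,0,0],[0,0,0],[0,0,0],[0,0,0],[0,0,0],[0,0,0],[0,0,0],[0,0,0],[0,0,0]]}' -1; python3 w.py w4.png jar_a_mid:jar:40
```

```text
clock: 20.35
position: [445.2, -35.8, 198.3]
ee_rot: [0.993, 0.115, -0.0, -0.0]
force: [-0.2, -0.5, -0.0]
finger_gap: 0.998
finger_force: 0.0
t 20.35 p [445.2 -35.8 198.3] q [ 9.933e-01  1.153e-01 -2.000e-04 -2.000e-04] F [-0.2 -0.5 -0. ] gap 0.998 ff 0.0
jar_a_mid 0.94 [295. 258.] 2595 [ 362.  -101.2]
  fit (array([ 359.2582276 , -103.43445106]), np.float64(0.03119128147313044))
jar_a_mid 0.85 [127. 223.] 2579 [362.3  89.9]
  fit (array([359.18657832,  86.4712264 ]), np.float64(0.13947280613947277))
```

View pics/w4.png

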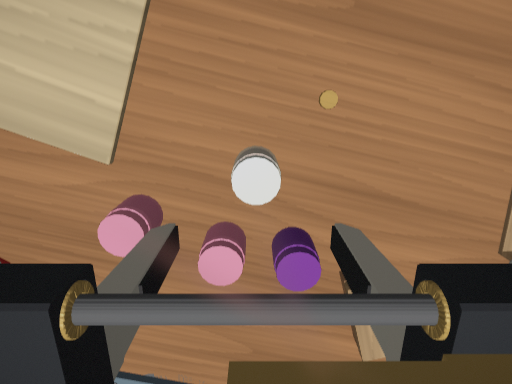

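White jar cap centre at (256,181); the look-alikes are behind at (127,223), (222,255) and (296,258).

```bash
python3 - <<'E'
from h import *
im=cv2.imread('pics/w4.png'); C=cal('wrist')
m=(im.min(2)>200).astype(np.uint8); n,l,s,c=cv2.connectedComponentsWithStats(m); 
for i in range(1,n):
    if s[i,4]>300: print(s[i],c[i],atz(C,c[i],62))
for d in ctrl.masks_of('jar_a_mid','wrist'): print(round(d['score'],2),d['at']); 
ms=masks('jar_a_mid','wrist',(256,177)); print([fit([(C,m)],cyl(SH['jar']),(446,-37)) for m in ms])
E
python3 g.py 446.5 -37 40
```

```text
[ 232  158   49   46 1767] [255.6508206  180.64289757] [447.44970957 -35.44971511  62.        ]
0.94 [294.8, 258.4]
0.85 [127.0, 222.9]
0.77 [224.8, 256.6]
0.68 [256.5, 178.3]
[(array([447.22384316, -35.97161853]), np.float64(0.06508638007231815))]
t 20.55 p [445.1 -36.4 198.6] q [ 9.934e-01  1.148e-01 -1.000e-04 -0.000e+00] F [ 0.4 -0.2  0.1] gap 0.997 ff 0.0
shift [  1.2   0.9 158.6]
```

```bash
python3 -m handwheel '{"translation":[[2,0,40],[2,0,80],[2,0,120],[2,0,145],[2,0,160],[2,0,160],[2,0,160]],"delta_rot":[[0,0,0],[0,0,0],[0,0,0],[0,0,0],[0,0,0],[0,0,0],[0,0,0]]}' -1;  python3 -m handwheel '{"translation":[[0,0,0],[0,0,0],[0,0,0],[0,0,0],[0,0,0],[0,0,0],[0,0,0]],"delta_rot":[[0,0,0],[0,0,0],[0,0,0],[0,0,0],[0,0,0],[0,0,0],[0,0,0]]}' 1; python3 -m handwheel '{"translation":[[0,0,-30],[0,0,-60],[0,0,-90],[0,0,-100],[0,0,-100]],"delta_rot":[[0,0,0],[0,0,0],[0,0,0],[0,0,0],[0,0,0]]}'; python3 g.py 578 184 140
```

```text
clock: 21.25
position: [447.2, -36.5, 38.9]
ee_rot: [0.993, 0.114, -0.0, -0.0]
force: [0.5, -0.5, 0.6]
finger_gap: 0.997
finger_force: 0.0
clock: 21.95
position: [447.1, -36.6, 38.8]
ee_rot: [0.993, 0.114, 0.0, 0.0]
force: [-1.5, 0.0, 3.1]
finger_gap: 0.557
finger_force: 30.0
clock: 22.45
position: [447.8, -36.9, 139.5]
ee_rot: [0.993, 0.114, 0.001, 0.001]
force: [0.5, 0.4, -1.8]
finger_gap: 0.553
finger_force: 30.0
t 22.45 p [447.8 -36.9 139.5] q [9.935e-01 1.142e-01 1.300e-03 6.000e-04] F [ 0.5  0.4 -1.8] gap 0.553 ff 29.999573528766632
shift [ 176.9 -185.6   -0.3]
```

```bash
python3 -m handwheel '{"translation":[[30,-32,0],[60,-64,0],[90,-96,0],[120,-128,0],[150,-155,0],[168,-175,0],[177,-186,0],[177,-186,0],[177,-186,30],[177,-186,55],[177,-186,75],[177,-186,84],[177,-186,86],[177,-186,86],[177,-186,86]],"delta_rot":[[0,0,0],[0,0,0],[0,0,0],[0,0,0],[0,0,0],[0,0,0],[0,0,0],[0,0,0],[0,0,0],[0,0,0],[0,0,0],[0,0,0],[0,0,0],[0,0,0],[0,0,0]]}'; python3 -m handwheel '{"translation":[[0,0,1],[0,0,2],[0,0,3],[0,0,3]],"delta_rot":[[0,0,0],[0,0,0],[0,0,0],[0,0,0]]}'
```

```text
clock: 23.95
position: [578.0, 184.5, 53.8]
ee_rot: [0.993, 0.114, 0.001, 0.0]
force: [0.2, -0.3, -1.5]
finger_gap: 0.554
finger_force: 30.0
clock: 24.35
position: [577.6, 184.8, 50.8]
ee_rot: [0.993, 0.114, 0.001, 0.0]
force: [-2.3, -1.0, 4.9]
finger_gap: 0.556
finger_force: 30.0
```

```bash
python3 -m handwheel '{"translation":[[0,0,0],[0,0,0],[0,0,0],[0,0,0],[0,0,0],[0,0,-40],[0,0,-80],[0,0,-130],[0,0,-170],[0,0,-190],[0,0,-190]],"delta_rot":[[0,0,0],[0,0,0],[0,0,0],[0,0,0],[0,0,0],[0,0,0],[0,0,0],[0,0,0],[0,0,0],[0,0,0],[0,0,0]]}' -1; python3 g.py 420 -384 240
```

```text
clock: 25.45
position: [579.0, 185.0, 243.7]
ee_rot: [0.993, 0.114, 0.004, -0.0]
force: [-0.0, 0.9, -0.3]
finger_gap: 1.002
finger_force: 0.0
t 25.45 p [579.  185.  243.7] q [ 9.934e-01  1.142e-01  3.900e-03 -1.000e-04] F [-0.   0.9 -0.3] gap 1.002 ff 0.0
shift [-284.   518.1    2. ]
```

```bash
python3 -m handwheel '{"translation":[[-284,518,0],[-284,518,0],[-284,518,0],[-284,518,0],[-284,518,0],[-284,518,0],[-284,518,0],[-284,518,0],[-284,518,0],[-284,518,0],[-284,518,0],[-284,518,0],[-284,518,0],[-284,518,0],[-284,518,0],[-284,518,0],[-284,518,0],[-284,518,0],[-284,518,0],[-284,518,0]],"delta_rot":[[0,0,0],[0,0,0],[0,0,0],[0,0,0],[0,0,0],[0,0,0],[0,0,0],[0,0,0],[0,0,0],[0,0,0],[0,0,0],[0,0,0],[0,0,0],[0,0,0],[0,0,0],[0,0,0],[0,0,0],[0,0,0],[0,0,0],[0,0,0]]}' 0
python3 - <<'E'
from h import *
st(); C=cal('wrist'); im=ctrl.read_camera('wrist'); save('w5.png',im)
for d in ctrl.masks_of('bottle_1_mid','wrist'):
    if d['score']>.3: print(round(d['score'],2),np.round(d['at']),d['mask'].sum(),fit([(C,d['mask'])],cyl(SH['bottle']),atz(C,d['at'],80)[:2]))
for b in [(549,-355),(499,-370),(449,-384)]: print(proj(C,[*b,121]),proj(C,[*b,38]))
E
```

```text
clock: 27.45
position: [418.2, -383.9, 239.8]
ee_rot: [0.993, 0.114, 0.0, 0.0]
force: [-0.4, 0.3, -0.4]
finger_gap: 0.497
finger_force: 0.0
t 27.45 p [ 418.2 -383.9  239.8] q [9.934e-01 1.144e-01 1.000e-04 1.000e-04] F [-0.4  0.3 -0.4] gap 0.497 ff 0.0
0.93 [262. 149.] 798 (array([ 448.87093537, -382.92252544]), np.float64(0.10837988826815648))
[[257.77144763  26.17891872]] [[256.91791357  43.69442824]]
[[261.49884791  95.26538993]] [[259.79113608  95.41229469]]
[[263.70828427 156.1976943 ]] [[261.56936084 142.37340185]]
```

View pics/w5.png

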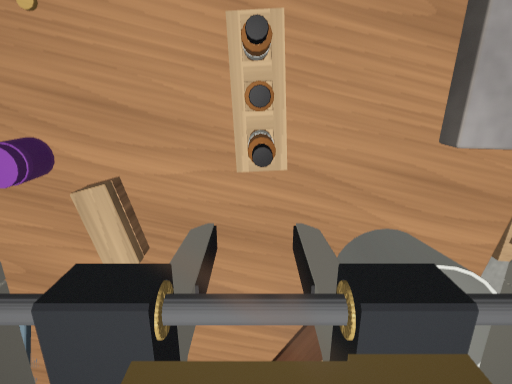

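Caps show at (257,28), (260,96) and (262,156), within 2 px of prediction. Taking the near bottle (448.9,-383) first.

```bash
python3 -m handwheel '{"translation":[[20,4,0],[30,6,20],[30,6,40],[30,6,80],[30,6,120],[30,6,145],[30,6,158],[30,6,162],[30,6,162],[30,6,162]],"delta_rot":[[0,0,0],[0,0,0],[0,0,0],[0,0,0],[0,0,0],[0,0,0],[0,0,0],[0,0,0],[0,0,0],[0,0,0]]}' 0;  python3 -m handwheel '{"translation":[[0,0,0],[0,0,0],[0,0,0],[0,0,0],[0,0,0]],"delta_rot":[[0,0,0],[0,0,0],[0,0,0],[0,0,0],[0,0,0]]}' 1; python3 -m handwheel '{"translation":[[0,0,-5],[0,0,-15],[0,0,-25],[0,0,-40],[0,0,-60],[0,0,-80],[0,0,-100],[0,0,-110],[0,0,-110]],"delta_rot":[[0,0,0],[0,0,0],[0,0,0],[0,0,0],[0,0,0],[0,0,0],[0,0,0],[0,0,0],[0,0,0]]}'
```

```text
clock: 28.55
position: [449.4, -384.2, 79.2]
ee_rot: [0.993, 0.114, 0.001, 0.001]
force: [-0.3, -0.8, 1.0]
finger_gap: 0.503
finger_force: 0.0
clock: 29.05
position: [448.9, -383.6, 78.4]
ee_rot: [0.993, 0.114, 0.0, 0.001]
force: [-0.7, 0.2, 5.5]
finger_gap: 0.293
finger_force: 30.0
clock: 29.95
position: [449.3, -384.0, 189.7]
ee_rot: [0.993, 0.114, 0.001, 0.002]
force: [0.3, -0.3, -0.3]
finger_gap: 0.299
finger_force: 30.0
```

```bash
python3 g.py 502.4 358.4 180
```

```text
t 29.95 p [ 449.3 -384.   189.7] q [0.9935 0.1142 0.001  0.0016] F [ 0.3 -0.3 -0.3] gap 0.299 ff 29.998904764652252
shift [ 220.1 -711.     7.7]
```

```bash
python3 -m handwheel '{"translation":[[15,-30,0],[35,-75,0],[50,-120,0],[220,-711,0],[220,-711,0],[220,-711,0],[220,-711,0],[220,-711,0],[220,-711,0],[220,-711,0],[220,-711,0],[220,-711,0],[220,-711,0],[220,-711,0],[220,-711,0],[220,-711,0],[220,-711,0],[220,-711,0],[220,-711,0],[220,-711,0]],"delta_rot":[[0,0,0],[0,0,0],[0,0,0],[0,0,0],[0,0,0],[0,0,0],[0,0,0],[0,0,0],[0,0,0],[0,0,0],[0,0,0],[0,0,0],[0,0,0],[0,0,0],[0,0,0],[0,0,0],[0,0,0],[0,0,0],[0,0,0],[0,0,0]]}'; python3 g.py 502.4 358.4 86
```

```text
clock: 31.95
position: [502.0, 357.4, 187.7]
ee_rot: [0.994, 0.113, -0.0, 0.0]
force: [0.2, -0.2, -1.2]
finger_gap: 0.296
finger_force: 30.0
t 31.95 p [502.  357.4 187.7] q [ 9.936e-01  1.131e-01 -1.000e-04  2.000e-04] F [ 0.2 -0.2 -1.2] gap 0.296 ff 29.99902367591858
shift [  0.7  -0.9 101.7]
```

```bash
python3 -m handwheel '{"translation":[[0,0,30],[0,0,60],[0,0,85],[0,0,95],[0,0,100],[0,0,102],[0,0,103],[0,0,104],[0,0,104]],"delta_rot":[[0,0,0],[0,0,0],[0,0,0],[0,0,0],[0,0,0],[0,0,0],[0,0,0],[0,0,0],[0,0,0]]}'
```

```text
clock: 32.85
position: [502.0, 359.4, 84.4]
ee_rot: [0.993, 0.114, 0.001, -0.0]
force: [-0.2, -0.4, 0.3]
finger_gap: 0.297
finger_force: 30.0
```

```bash
python3 -m handwheel '{"translation":[[0,0,1],[0,0,1],[0,0,1]],"delta_rot":[[0,0,0],[0,0,0],[0,0,0]]}';  python3 -m handwheel '{"translation":[[0,0,0],[0,0,0],[0,0,0],[0,0,0],[0,0,-20],[0,0,-50],[0,0,-90],[0,0,-120],[0,0,-120]],"delta_rot":[[0,0,0],[0,0,0],[0,0,0],[0,0,0],[0,0,0],[0,0,0],[0,0,0],[0,0,0],[0,0,0]]}' 0; python3 g.py 499 -369.5 200
```

```text
clock: 33.15
position: [502.2, 359.4, 84.4]
ee_rot: [0.993, 0.114, 0.001, -0.0]
force: [-1.1, -1.3, 6.2]
finger_gap: 0.294
finger_force: 30.0
clock: 34.05
position: [504.1, 360.4, 207.9]
ee_rot: [0.993, 0.114, 0.004, -0.002]
force: [1.2, -0.4, 0.0]
finger_gap: 0.505
finger_force: 0.0
t 34.05 p [504.1 360.4 207.9] q [ 0.9934  0.1142  0.0045 -0.0015] F [ 1.2 -0.4  0. ] gap 0.505 ff 0.0
shift [-170.7  709.7    4.9]
```

```bash
python3 -m handwheel '{"translation":[[-171,710,0],[-171,710,0],[-171,710,0],[-171,710,0],[-171,710,0],[-171,710,0],[-171,710,0],[-171,710,0],[-171,710,0],[-171,710,0],[-171,710,0],[-171,710,0],[-171,710,0],[-171,710,0],[-171,710,0],[-171,710,0],[-171,710,0],[-171,710,0],[-171,710,0],[-171,710,0]],"delta_rot":[[0,0,0],[0,0,0],[0,0,0],[0,0,0],[0,0,0],[0,0,0],[0,0,0],[0,0,0],[0,0,0],[0,0,0],[0,0,0],[0,0,0],[0,0,0],[0,0,0],[0,0,0],[0,0,0],[0,0,0],[0,0,0],[0,0,0],[0,0,0]]}'
python3 - <<'E'
from h import *
st(); C=cal('wrist'); im=ctrl.read_camera('wrist'); save('w6.png',im)
g=im.max(2)
for b in [(549,-355),(499,-370)]:
    u=proj(C,[*b,121])[0]; x,y=u.round().astype(int); print('pred',u)
for d in ctrl.masks_of('bottle_1_mid','wrist'):
    if d['score']>.25: print(round(d['score'],2),np.round(d['at']),d['mask'].sum(),fit([(C,d['mask'])],cyl(SH['bottle']),atz(C,d['at'],80)[:2]))
print(shift((499,-369.3,78.5)))
E
```

```text
clock: 36.05
position: [496.5, -369.8, 202.9]
ee_rot: [0.993, 0.115, 0.0, -0.0]
force: [0.0, -0.0, -0.1]
finger_gap: 0.496
finger_force: 0.0
t 36.05 p [ 496.5 -369.8  202.9] q [ 9.934e-01  1.150e-01  1.000e-04 -0.000e+00] F [ 0.  -0.  -0.1] gap 0.496 ff 0.0
pred [252.791365   133.33987837]
pred [256.94487701 199.05419296]
[  2.65431505  -0.39915083 124.48273858]
```

View pics/w6.png

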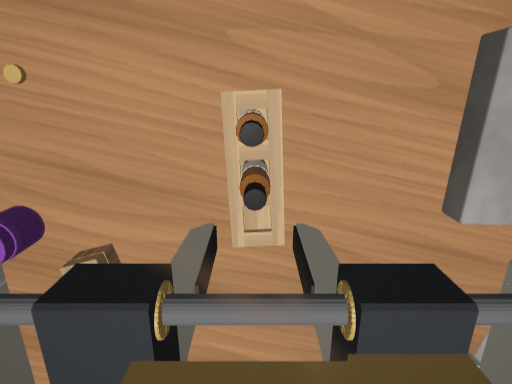

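Caps at (252,133) and (255,199) match the prediction within 2 px. The stand is standing and its near well is empty.

```bash
python3 -m handwheel '{"translation":[[2,-1,20],[2,-1,50],[2,-1,85],[2,-1,110],[2,-1,120],[2,-1,124],[2,-1,124],[2,-1,124]],"delta_rot":[[0,0,0],[0,0,0],[0,0,0],[0,0,0],[0,0,0],[0,0,0],[0,0,0],[0,0,0]]}' 0;  python3 -m handwheel '{"translation":[[0,0,0],[0,0,0],[0,0,0],[0,0,0],[0,0,0]],"delta_rot":[[0,0,0],[0,0,0],[0,0,0],[0,0,0],[0,0,0]]}' 1; python3 -m handwheel '{"translation":[[0,0,-5],[0,0,-15],[0,0,-25],[0,0,-40],[0,0,-60],[0,0,-80],[0,0,-100],[0,0,-110],[0,0,-110]],"delta_rot":[[0,0,0],[0,0,0],[0,0,0],[0,0,0],[0,0,0],[0,0,0],[0,0,0],[0,0,0],[0,0,0]]}'; python3 g.py 492.1 269 190
```

```text
clock: 36.95
position: [498.6, -370.4, 80.2]
ee_rot: [0.993, 0.114, 0.001, 0.001]
force: [-0.0, 0.2, 0.2]
finger_gap: 0.5
finger_force: 0.0
clock: 37.45
position: [498.1, -370.0, 79.3]
ee_rot: [0.993, 0.114, 0.0, 0.0]
force: [-0.7, 0.1, 4.1]
finger_gap: 0.292
finger_force: 30.0
clock: 38.35
position: [498.6, -370.4, 190.9]
ee_rot: [0.993, 0.114, 0.001, 0.002]
force: [0.1, 0.6, -1.1]
finger_gap: 0.293
finger_force: 30.0
t 38.35 p [ 498.6 -370.4  190.9] q [0.9935 0.1142 0.0012 0.0016] F [ 0.1  0.6 -1.1] gap 0.293 ff 29.984099864959717
shift [ 138.7 -624.2   -1. ]
```

```bash
python3 -m handwheel '{"translation":[[10,-30,0],[20,-75,0],[28,-120,0],[139,-624,0],[139,-624,0],[139,-624,0],[139,-624,0],[139,-624,0],[139,-624,0],[139,-624,0],[139,-624,0],[139,-624,0],[139,-624,0],[139,-624,0],[139,-624,0],[139,-624,0],[139,-624,0],[139,-624,0],[139,-624,0],[139,-624,0]],"delta_rot":[[0,0,0],[0,0,0],[0,0,0],[0,0,0],[0,0,0],[0,0,0],[0,0,0],[0,0,0],[0,0,0],[0,0,0],[0,0,0],[0,0,0],[0,0,0],[0,0,0],[0,0,0],[0,0,0],[0,0,0],[0,0,0],[0,0,0],[0,0,0]]}'; python3 g.py 492.1 269 85.3
```

```text
clock: 40.35
position: [492.0, 268.7, 188.8]
ee_rot: [0.994, 0.113, 0.0, -0.0]
force: [-0.9, 0.1, -0.6]
finger_gap: 0.299
finger_force: 30.0
t 40.35 p [492.  268.7 188.8] q [ 9.935e-01  1.135e-01  1.000e-04 -0.000e+00] F [-0.9  0.1 -0.6] gap 0.299 ff 29.984349310398102
shift [  0.2  -0.2 103.5]
```

```bash
python3 -m handwheel '{"translation":[[0,0,30],[0,0,60],[0,0,85],[0,0,95],[0,0,100],[0,0,102],[0,0,104],[0,0,105],[0,0,105],[0,0,105]],"delta_rot":[[0,0,0],[0,0,0],[0,0,0],[0,0,0],[0,0,0],[0,0,0],[0,0,0],[0,0,0],[0,0,0],[0,0,0]]}';  python3 -m handwheel '{"translation":[[0,0,0],[0,0,0],[0,0,0],[0,0,0],[0,0,-20],[0,0,-50],[0,0,-90],[0,0,-115],[0,0,-115],[0,0,-115]],"delta_rot":[[0,0,0],[0,0,0],[0,0,0],[0,0,0],[0,0,0],[0,0,0],[0,0,0],[0,0,0],[0,0,0],[0,0,0]]}' 0; python3 g.py 548.5 -354.8 200
```

```text
clock: 41.35
position: [492.7, 269.9, 85.3]
ee_rot: [0.993, 0.114, 0.001, -0.0]
force: [-0.6, -0.3, 6.5]
finger_gap: 0.294
finger_force: 30.0
clock: 42.35
position: [491.7, 269.5, 198.7]
ee_rot: [0.993, 0.114, 0.0, -0.0]
force: [-0.3, -0.6, -0.6]
finger_gap: 0.5
finger_force: 0.0
t 42.35 p [491.7 269.5 198.7] q [ 9.935e-01  1.142e-01  3.000e-04 -1.000e-04] F [-0.3 -0.6 -0.6] gap 0.5 ff 0.0
shift [-86.3 621.   -1.4]
```

```bash
python3 -m handwheel '{"translation":[[-86,621,0],[-86,621,0],[-86,621,0],[-86,621,0],[-86,621,0],[-86,621,0],[-86,621,0],[-86,621,0],[-86,621,0],[-86,621,0],[-86,621,0],[-86,621,0],[-86,621,0],[-86,621,0],[-86,621,0],[-86,621,0],[-86,621,0],[-86,621,0],[-86,621,0]],"delta_rot":[[0,0,0],[0,0,0],[0,0,0],[0,0,0],[0,0,0],[0,0,0],[0,0,0],[0,0,0],[0,0,0],[0,0,0],[0,0,0],[0,0,0],[0,0,0],[0,0,0],[0,0,0],[0,0,0],[0,0,0],[0,0,0],[0,0,0]]}'
python3 - <<'E'
from h import *
st(); C=cal('wrist'); im=ctrl.read_camera('wrist'); save('w7.png',im)
u=proj(C,[548.5,-354.8,121])[0]; print('pred',u); x,y=u.round().astype(int)
g=(im.max(2)<70)[y-25:y+25,x-25:x+25].astype(np.uint8); n,l,s,c=cv2.connectedComponentsWithStats(g)
for i in range(1,n):
    if s[i,4]>60: print('cap',s[i,4],c[i]+[x-25,y-25],atz(C,c[i]+[x-25,y-25],120))
print(shift((548.5,-354.8,79)))
E
```

```text
clock: 44.25
position: [549.1, -353.9, 199.0]
ee_rot: [0.993, 0.115, 0.0, 0.0]
force: [-0.7, -0.9, 0.7]
finger_gap: 0.5
finger_force: 0.0
t 44.25 p [ 549.1 -353.9  199. ] q [9.934e-01 1.147e-01 2.000e-04 1.000e-04] F [-0.7 -0.9  0.7] gap 0.5 ff 0.0
pred [256.97144064 204.45018625]
cap 523 [255.7418738 200.6749522] [ 551.01709909 -353.21592377  120.        ]
[ -0.71317548   0.50837038 120.02316261]
```

```bash
python3 -m handwheel '{"translation":[[0,0,20],[0,0,50],[0,0,85],[0,0,108],[0,0,117],[0,0,120],[0,0,120],[0,0,120]],"delta_rot":[[0,0,0],[0,0,0],[0,0,0],[0,0,0],[0,0,0],[0,0,0],[0,0,0],[0,0,0]]}' 0;  python3 -m handwheel '{"translation":[[0,0,0],[0,0,0],[0,0,0],[0,0,0],[0,0,0]],"delta_rot":[[0,0,0],[0,0,0],[0,0,0],[0,0,0],[0,0,0]]}' 1; python3 -m handwheel '{"translation":[[0,0,-5],[0,0,-15],[0,0,-25],[0,0,-40],[0,0,-60],[0,0,-80],[0,0,-100],[0,0,-110],[0,0,-110]],"delta_rot":[[0,0,0],[0,0,0],[0,0,0],[0,0,0],[0,0,0],[0,0,0],[0,0,0],[0,0,0],[0,0,0]]}'; python3 g.py 481.8 179.6 190
```

```text
clock: 45.1
position: [549.6, -355.5, 80.3]
ee_rot: [0.993, 0.114, 0.001, 0.001]
force: [0.0, -0.3, 0.2]
finger_gap: 0.499
finger_force: 0.0
clock: 45.6
position: [549.1, -355.0, 79.3]
ee_rot: [0.993, 0.114, 0.0, 0.0]
force: [-0.6, 0.5, 4.1]
finger_gap: 0.296
finger_force: 30.0
clock: 46.5
position: [549.6, -355.5, 191.3]
ee_rot: [0.993, 0.114, 0.001, 0.002]
force: [0.8, 0.6, -0.5]
finger_gap: 0.295
finger_force: 30.0
t 46.5 p [ 549.6 -355.5  191.3] q [0.9935 0.1142 0.0014 0.0017] F [ 0.8  0.6 -0.5] gap 0.295 ff 29.999816715717316
shift [ 5.530e+01 -5.366e+02 -5.000e-01]
```

```bash
python3 -m handwheel '{"translation":[[3,-30,0],[7,-75,0],[11,-120,0],[55,-537,0],[55,-537,0],[55,-537,0],[55,-537,0],[55,-537,0],[55,-537,0],[55,-537,0],[55,-537,0],[55,-537,0],[55,-537,0],[55,-537,0],[55,-537,0],[55,-537,0],[55,-537,0],[55,-537,0],[55,-537,0],[55,-537,0]],"delta_rot":[[0,0,0],[0,0,0],[0,0,0],[0,0,0],[0,0,0],[0,0,0],[0,0,0],[0,0,0],[0,0,0],[0,0,0],[0,0,0],[0,0,0],[0,0,0],[0,0,0],[0,0,0],[0,0,0],[0,0,0],[0,0,0],[0,0,0],[0,0,0]]}'; python3 g.py 481.8 179.6 85.3
```

```text
clock: 48.5
position: [480.7, 180.5, 188.7]
ee_rot: [0.993, 0.114, 0.0, -0.0]
force: [-0.7, 0.3, -0.2]
finger_gap: 0.295
finger_force: 30.0
t 48.5 p [480.7 180.5 188.7] q [ 9.935e-01  1.139e-01  1.000e-04 -0.000e+00] F [-0.7  0.3 -0.2] gap 0.295 ff 29.999861419200897
shift [  0.9   1.1 103.4]
```

```bash
python3 -m handwheel '{"translation":[[0,0,30],[0,0,60],[0,0,85],[0,0,95],[0,0,100],[0,0,102],[0,0,104],[0,0,105],[0,0,105],[0,0,105]],"delta_rot":[[0,0,0],[0,0,0],[0,0,0],[0,0,0],[0,0,0],[0,0,0],[0,0,0],[0,0,0],[0,0,0],[0,0,0]]}';  python3 -m handwheel '{"translation":[[0,0,0],[0,0,0],[0,0,0],[0,0,0],[0,0,-20],[0,0,-50],[0,0,-90],[0,0,-130],[0,0,-150],[0,0,-150]],"delta_rot":[[0,0,0],[0,0,0],[0,0,0],[0,0,0],[0,0,0],[0,0,0],[0,0,0],[0,0,0],[0,0,0],[0,0,0]]}' 0;  python3 -m handwheel '{"translation":[[-100,300,0],[-100,300,0],[-100,300,0],[-100,300,0],[-100,300,0],[-100,300,0],[-100,300,0],[-100,300,0],[-100,300,0],[-100,300,0],[-100,300,0]],"delta_rot":[[0,0,0],[0,0,0],[0,0,0],[0,0,0],[0,0,0],[0,0,0],[0,0,0],[0,0,0],[0,0,0],[0,0,0],[0,0,0]]}'
cat > f.py <<'E'
from h import *
C=cal('top'); S=cal('side'); it=ctrl.read_camera('top'); save('tf.png',it); i2=ctrl.read_camera('side'); save('sf.png',i2)
Rb=R.from_euler('z',-.115).as_matrix()
for t,k,z in [('bottle_1_mid','bottle',70),('jar_a_mid','jar',43),('pot_mid','pot',49)]:
    for n,c in (('top',C),('side',S)):
        for d in ctrl.masks_of(t,n):
            P=atz(c,d['at'],z); 
            if d['score']>.25 and P[1]>100:
                p,f=fit([(c,d['mask'])],cyl([(q,w+(6 if k=='bottle' else 12)) for q,w in SH[k]]),P[:2]); b=Rb.T@(np.array([*p,0])-[536.8,263.8,0]); print(t,n,round(d['score'],2),np.round(d['at']),'board frame',b[:2].round(),round(f,2))
both=np.vstack([cv2.resize(it[120:320,0:440],(700,318)),cv2.resize(i2[130:384,40:400],(400,282)) @np.eye(3,dtype=np.uint8) if 0 else np.pad(cv2.resize(i2[130:384,40:400],(400,282)),((0,0),(0,300),(0,0)))])
save('final.png',both)
E
python3 f.py
```

```text
clock: 49.5
position: [481.6, 180.9, 85.3]
ee_rot: [0.993, 0.114, 0.001, -0.0]
force: [-1.3, 0.0, 6.3]
finger_gap: 0.298
finger_force: 30.0
clock: 50.5
position: [482.5, 181.0, 237.0]
ee_rot: [0.993, 0.114, 0.003, -0.0]
force: [0.7, 0.1, 0.0]
finger_gap: 0.499
finger_force: 0.0
clock: 51.6
position: [451.2, -132.8, 233.4]
ee_rot: [0.993, 0.115, -0.0, -0.0]
force: [0.6, 0.1, 0.3]
finger_gap: 0.499
finger_force: 0.0
bottle_1_mid top 0.66 [ 39. 219.] board frame [-45.  90.] 0.1
bottle_1_mid side 0.81 [183. 347.] board frame [-45.  90.] 0.1
jar_a_mid top 0.88 [128. 180.] board frame [ 50. -72.] 0.09
jar_a_mid side 0.92 [334. 280.] board frame [-160. -187.] 0.14
jar_a_mid side 0.71 [201. 272.] board frame [ 51. -74.] 0.2
pot_mid top 0.92 [ 63. 170.] board frame [60. 64.] 0.62
pot_mid side 0.59 [135. 328.] board frame [67. 82.] 0.38
```

View pics/final.png

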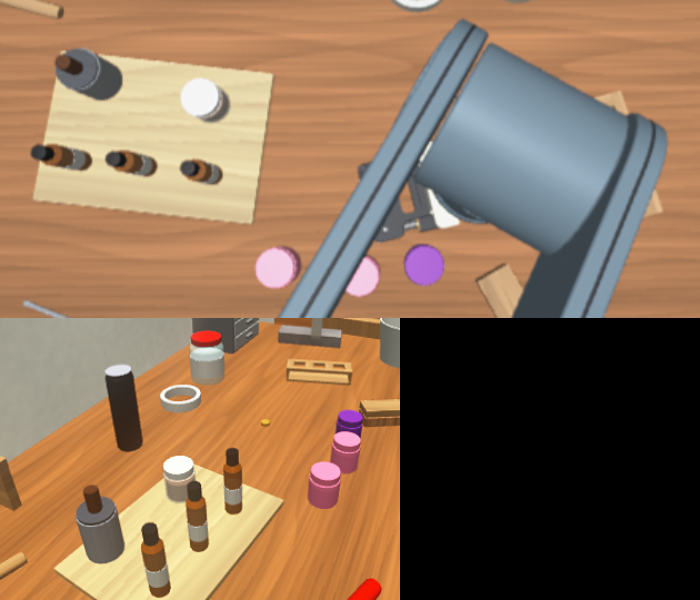

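The final view shows three bottles, the jar and the lidded pot standing on the board. The stand is upright and empty, and the bystanders are in place. The pot's fit was poor because the lid hides part of it, so I check its expected projection.

Run:
```python
from h import *
ims=[]
for n,f,(r0,r1,c0,c1) in (('top','tf.png',(135,235,10,140)),('side','sf.png',(250,350,100,230))):
    C=cal(n); im=cv2.imread('pics/'+f); b=cv2.resize(im,None,fx=5,fy=5,interpolation=cv2.INTER_CUBIC)
    for d,z in ((56,12),(56,87),(53,92),(20,128)):
        Q=cyl([(d,z)])+[593.8,327.4,0]; cv2.polylines(b,[((proj(C,Q)+.5)*5).astype(np.int32)],True,(0,255,0),1)
    ims.append(b[r0*5:r1*5,c0*5:c1*5])
cv2.imwrite('pics/chk.png',cv2.resize(np.hstack(ims),(800,308)))
```

```text
(no output)
```

View pics/chk.png

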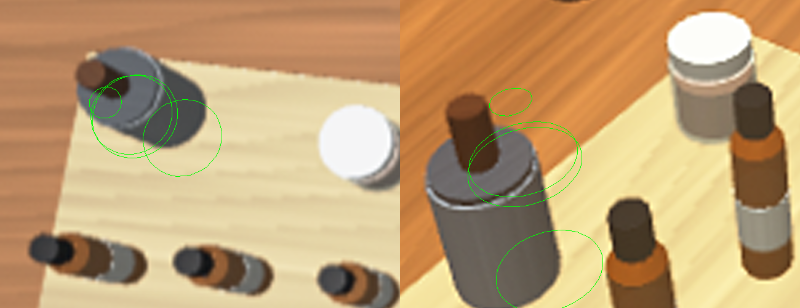

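The pot was knocked about 2 cm aside from where I set it down (green outline). Measuring where it is now.

```bash
python3 - <<'E'
from h import *
Rb=R.from_euler('z',-.115).as_matrix()
for n,f,(r0,r1,c0,c1) in (('top','tf.png',(140,190,20,90)),('side','sf.png',(255,365,100,158))):
    C=cal(n); im=cv2.imread('pics/'+f); m=np.zeros(im.shape[:2],bool)
    hsv=cv2.cvtColor(im,cv2.COLOR_BGR2HSV); m[r0:r1,c0:c1]=((hsv[...,1]<75)&(hsv[...,2]<150))[r0:r1,c0:c1]
    p,c=fit([(C,m)],cyl([(56,12),(56,87),(53,92)]),(610,335)); print(n,m.sum(),p,c,'board',(Rb.T@(np.array([*p,0])-[536.8,263.8,0])).round(1))
E
python3 g.py 451 -133 233
```

```text
top 840 [613.37207031 337.11962891] 0.20829406220546653 board [67.7 81.6  0. ]
side 1715 [615.26091766 337.01365662] 0.19483568075117375 board [69.5 81.7  0. ]
t 52.0 p [ 451.3 -134.   233.7] q [9.934e-01 1.143e-01 1.000e-04 1.000e-04] F [ 0.1  0.1 -0.4] gap 0.5 ff 0.0
shift [-0.1 -1.   0.7]
```

The pot is at board (68, 82) mm, well inside the limits. Knob, flange and foot are all displaced by the same amount, so the lid is still seated and level. Handing in.

```bash
python3 -c "
from workcell import ctrl; print(ctrl.hand_in())"
```

```text
the job is handed in; nothing more can be done
None
```

The job is handed in, but the hand-in returned no verdict: the lid is pressed on the pot (15 N), and the pot, the one white-capped jar and all three bottles stand upright on the board; the pot was knocked about 2 cm after placing, but measured inside the limits with the lid still level.

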